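# Open the lever bin for a stock look and ease its lid shut

### The arm

A 7-joint arm with a two-finger parallel gripper is mounted at the origin on the work surface. World frame = base frame: x ahead of the robot, y to its left, z up, the work surface at z = 0. Lengths are in m, angles in rad, forces in N, time in s.
With the tool pointing down it reaches from about 0.4 to 0.925 m from the base axis. Payload 5.6 kg.
Tool frame: the origin (TCP) lies at the very end of the fingers, on their centre line; the grasp point (between the pads) lies 19 mm behind it; z points along the fingers, y is the direction in which the jaws open and shut (so a half turn about z gives the same grasp; the last joint's range is limited). The gripper opens to 85 mm and grips with 20 to 120 N. Pads are 22 mm wide; open, the fingers measure 114 mm over their backs; the gripper's body (76 mm by 85 mm) begins 54 mm behind the grasp point. The pads swing forward as they close: fully open they stand 13 mm farther back than shut.
Start: joints at [-1.153, 0.468, -0.012, 1.603, 0.006, 1.071, -0.056], TCP at [0.289, 0.582, 0.231] pointing down, gripper open.
Joint ranges: [-2.53, 2.53], [-0.31, 2.02], [-1.57, 1.55], [0.28, 2.44], [-1.29, 4.43], [0.15, 1.84], [-2.92, 2.92]. Speed limits (rad/s): [2.57, 2.57, 3.14, 3.14, 3.14, 3.14, 3.14].

### API

Orientations are given as a unit quaternion [w, x, y, z].
In Python, from workcell import status, viewer, bot gives the robot as it stands.
- The arm moves only by the tool step_arm, never from a script. Its argument "moves" is a list of rows, each an object with "offset": the shift along the world's x, y, z in units of 0.12 m (1.0 is 0.12 m), a list of three; "twist": the turn about the world's z in units of 120 degrees (1.0 is 120 degrees). In form: [{"offset": [tx, ty, tz], "twist": twist}, ...]. A call has 1 to 8 rows; each row is the pose to reach, as a shift and turn from the pose commanded when the call began; what a row does not reach only later rows make up. A row lasts 1/12 s, in which the tool goes at most 41.7 mm and 7.16 degrees, less where a joint would pass 70% of its speed; a pose out of reach is approached as far as the arm can. A call with a number of a shift or a turn outside -1 to 1 is refused whole. A call with a gripper value outside its range is refused whole. "hand" is the closure, from 0 (fully open) to 1 (shut), set as the call begins (left out, the last holds). The fingers move at their own pace and stop on an object; "grip_force" is the grip in N (left out, the last holds). Time passes only in rows, so rows that repeat a pose let the fingers close. It gives the time, the measured TCP pose, the force and the opening at its end, in the units of the state.
- status.observe(): the state, without advancing time (a new reading comes with each control period).
- viewer.grab_frame(name): name is "scene" or "top" or "wrist"; returns (picture, depth): 420x560x3 uint8, red, green, blue; 420x560 float32, m along the optical axis (not along the pixel's ray), 0 where there is no reading.
- viewer.get_calibration(name): a dict with "intrinsics" (3x3 intrinsics, pixels), "dist_coeffs" ([k1, k2, p1, p2, k3] as OpenCV has them; the pictures are not rectified), "rvec" (rotation vector, rad) and "tvec" (3), from world to camera coordinates, as OpenCV has them; the wrist camera has in their place "tool_from_camera" (4x4, takes a point from camera to tool coordinates, whose origin is the TCP and whose axes are the flange's). Camera axes: x right, y down, z forward; pixel columns grow to the right and rows downward; lengths in m; the calibration is good to about 2 mm. A picture is of the moment at which its call begins: read the wrist's pose just before it. get_calibration takes no time and is no camera call.
- bot.finish_job(): hands the job in, once; it reports no verdict.
The state is a dict: "t": time; "qpos": joint angles; "qvel": joint speeds; "joint_torque": joint torques, N m; "position": TCP position; "orientation": TCP orientation; "ft_force": force on the tool from outside, world axes, zero at the start; "wrist_torque": the same for the moment, N m; "opening": opening from 0.0 (shut) to 1.0 (fully open).
Only numpy, scipy, OpenCV 4.12 (cv2) and the standard library are available. Lean on these libraries where they do the work, as an engineer would, in place of code of your own. Each camera call takes 0.05 s, during which the arm holds its last target.

### The job

Of the two spare-parts bins with a front lever, press down the lever of the wider one with the fingertips until its lid stands fully open, and keep it fully open for at least three seconds so that the stock inside can be seen. Then ease the lever back up gently so that the lid closes completely without slamming, and take the hand away. Do not touch either lid, leave the narrow bin shut, and do not move, lift or knock anything else on the bench.

Things in the scene. Friction and masses are not known exactly. Their poses are not given: they have to be found in the camera images.
- wide: The wide parts bin: fixed, teal plastic, 150 deep (its x) x 240 wide (its y), 130 tall, with 14 mm dark linkage covers along the top of both sides. Origin at the centre of its underside; +x points away from its lever to the hinge side, z up. The lever sticks out of the -x face. It may stand turned by up to 0.25 rad; the wide and the narrow bin may stand on either side.
- wide_pad (a point): Centre of the top face of the wide bin's lever paddle (black, ribbed, 88 wide along bin y, 40 along bin x, 8 thick). With the lever up it lies 169 mm from the bin's centre towards bin -x and 117 mm above the table, tilted 0.22 rad with the free edge higher; with the lever fully down about 75 mm above the table, tilted 0.28 rad the other way. The point moves with the lever.
- wide_pivot (a point): Pivot of the wide bin's lever, 95 mm above the table, 87 mm from the bin's centre towards bin -x; the pad's centre is 82 mm farther out when the lever is up.
- wide_lever (a joint): Lever angle, rad: 0 up (at rest), 0.5 fully pressed against its stop. It takes about 4 to 10 N at the pad to press down, and has no spring: the lid's weight brings it back up.
- wide_lid (a joint): Lid angle, rad: 0 shut, 1.1 fully open; always 2.2 x the lever angle. Let go, the lid drops shut with a slam: closing faster than 3 rad/s (pad rising at about 0.11 m/s) counts as a slam.
- wide_lid_edge (a point): Middle of the free edge, top side, of the wide bin's grey lid panel (154 x 240 x 6 mm), which is hinged along the bin's +x rim 130 mm above the table. Shut, it lies over the bin's -x rim, 137 mm above the table; open, it stands about 270 mm up. It moves with the lid.
- narrow: The narrow parts bin: fixed, teal plastic, 150 deep (its x) x 150 wide (its y), 130 tall, with 14 mm dark linkage covers along the top of both sides. Origin at the centre of its underside; +x points away from its lever to the hinge side, z up. The lever sticks out of the -x face. It may stand turned by up to 0.25 rad; the wide and the narrow bin may stand on either side.
- narrow_pad (a point): Centre of the top face of the narrow bin's lever paddle (black, ribbed, 88 wide along bin y, 40 along bin x, 8 thick). With the lever up it lies 169 mm from the bin's centre towards bin -x and 117 mm above the table, tilted 0.22 rad with the free edge higher; with the lever fully down about 75 mm above the table, tilted 0.28 rad the other way. The point moves with the lever.
- narrow_pivot (a point): Pivot of the narrow bin's lever, 95 mm above the table, 87 mm from the bin's centre towards bin -x; the pad's centre is 82 mm farther out when the lever is up.
- narrow_lever (a joint): Lever angle, rad: 0 up (at rest), 0.5 fully pressed against its stop. It takes about 4 to 10 N at the pad to press down, and has no spring: the lid's weight brings it back up.
- narrow_lid (a joint): Lid angle, rad: 0 shut, 1.1 fully open; always 2.2 x the lever angle. Let go, the lid drops shut with a slam: closing faster than 3 rad/s (pad rising at about 0.11 m/s) counts as a slam.
- narrow_lid_edge (a point): Middle of the free edge, top side, of the narrow bin's grey lid panel (154 x 150 x 6 mm), which is hinged along the bin's +x rim 130 mm above the table. Shut, it lies over the bin's -x rim, 137 mm above the table; open, it stands about 270 mm up. It moves with the lid.
- spool: Bystander: copper wire spool, 48 dia x 50 tall, standing beside the wide bin's lever; origin under its centre.
- plug: Bystander: white mains plug, 40 x 34 x 30 with two brass prongs, beside the wide bin's lever; origin under its centre.
- dial: Bystander: black control dial, 40 dia x 20 tall, in front of the narrow bin's lever; origin under its centre.
- tape: Bystander: black roll of tape lying flat, 70 dia x 18 tall; origin under its centre.
- jar: Bystander: clear jar with steel cap, 56 dia x 75 tall; origin under its centre.
- driver: Bystander: screwdriver with black handle, lying; origin under it.
- capacitor: Bystander: aluminium motor capacitor can, 36 dia x 60 tall; origin under its centre.

How it is judged:
On the way, in this order (a step that is already met when the one before it is completed fails the run):
1. the wide bin's lid stands fully open (over 0.97 rad) for 2.5 s (value of joint wide_lid above 0.97 rad), for 2.5 s.
2. the wide bin's lid is shut again (value of joint wide_lid below 0.04 rad), for 0.2 s.
At the end, for the whole second after the job is handed in: The wide bin's lid is shut (under 0.04 rad) and still, its lever up (under 0.03 rad), the narrow bin's lid shut (under 0.04 rad) (value of joint each of wide_lid, narrow_lid below 0.04 rad and value of joint wide_lever below 0.03 rad and angular speed of wide_lid below 0.1 rad/s); the robot touches nothing.
It fails at once if the wide bin's lid slams: it closes faster than 3 rad/s (velocity of joint wide_lid below -3 rad/s).
It fails at once if a lid is touched: it must be lifted by its lever (contact force between any of the fingers, the arm and wide_lid above 1 N or contact force between any of the fingers, the arm and narrow_lid above 1 N).
It fails at once if the narrow bin is opened (lid over 0.1 rad) (value of joint narrow_lid above 0.1 rad).
It fails at once if a bystander is moved, lifted or knocked (over 15 mm) (distance of any of spool, plug, dial, tape, jar, driver, capacitor from where it was at the start of the episode above 0.015 m).
It also fails if it takes over 48 s, if anything falls off the work surface, if the arm or the gripper's body presses on something with over 40 N, if the wrist force passes 120 N, or if a joint passes its speed limit or range.

## Working session

There is one attempt and no reset: what is moved stays moved. The work goes in short steps, Python scripts to look and compute and a tool call to move; the robot and the scene stay as the last step left them, time stands still between calls to the robot, and variables do not carry over. Pictures are saved under pics/ and viewed, and the job is handed in when it is done.

Besides the shell and the picture viewer there is one more tool, called after "Request:" as a command line: name --argument value ..., lists and objects as JSON in quotes. step_arm: Moves the arm, as the interface text tells. Shifts and turns lie within -1 to 1; 1 stands for 0.12 m of shift or 120 degrees of turn. Its arguments: {"type":"object","properties":{"moves":{"type":"array"},"hand":{"type":"number"},"grip_force":{"type":"number"}},"required":["moves"]}

```bash
mkdir -p pics; ls; python3 - <<'E'
from workcell import status, viewer, bot
import cv2,numpy as np
print(status.observe())
for n in("scene","top"):
    p,d=viewer.grab_frame(n); cv2.imwrite(f"pics/{n}0.png",p[:,:,::-1]); np.savez(f"{n}0.npz",p=p,d=d)
    print(viewer.get_calibration(n))
E
```

```text
pics
{'t': 0.0, 'qpos': array([-1.15299814,  0.46836672, -0.01159548,  1.60362313,  0.00604216,
        1.07138646, -0.05628651]), 'qvel': array([ 9.92912610e-04,  4.04228543e-04,  7.57710079e-05, -1.52552352e-03,
        1.84662715e-03,  6.45533812e-04, -3.67502245e-04]), 'joint_torque': array([-1.18856547e-04, -5.32381046e+01,  2.14977690e-02, -2.51298666e+01,
        1.14364608e-02,  7.82129617e-03, -1.96534224e-06]), 'position': array([0.28886146, 0.58167224, 0.23034532]), 'orientation': array([-1.19665233e-04,  2.28383918e-01,  9.73570758e-01, -8.66912370e-04]), 'ft_force': array([-0.57308524,  0.07725748, -0.08734406]), 'wrist_torque': array([-0.04060976, -0.03225652, -0.00749437]), 'opening': 1.0005403021214745}
{'intrinsics': array([[394.60296768,   0.        , 276.59640275],
       [  0.        , 394.60296768, 212.65236883],
       [  0.        ,   0.        ,   1.        ]]), 'dist_coeffs': array([0.03793941, 0.        , 0.        , 0.        , 0.        ]), 'rvec': array([ 2.153007  ,  0.68574792, -0.33885773]), 'tvec': array([-0.47175013, -0.12624184,  1.54974163])}
{'intrinsics': array([[390.02017814,   0.        , 282.14740656],
       [  0.        , 390.02017814, 209.92649677],
       [  0.        ,   0.        ,   1.        ]]), 'dist_coeffs': array([-0.02847366,  0.        ,  0.        ,  0.        ,  0.        ]), 'rvec': array([ 2.14628456, -2.13627394,  0.15541172]), 'tvec': array([-0.00848094,  0.57063111,  1.10726244])}
```

View pics/scene0.png

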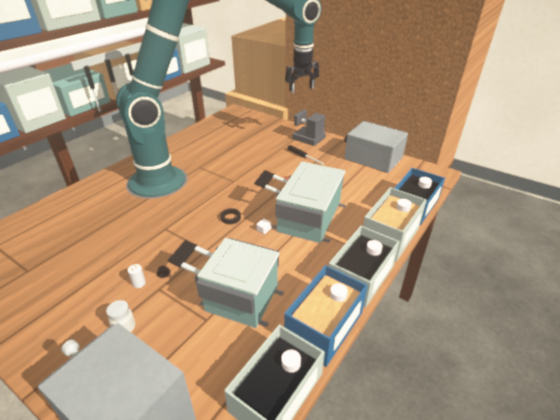

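View pics/top0.png

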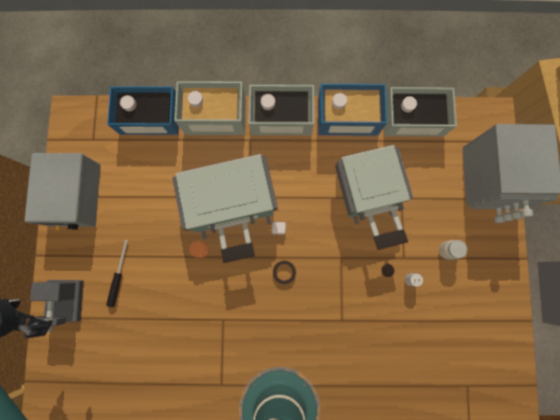

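The top view shows the wide bin on the left (lid around 225,195) with its black pad at about (237,253). The spool is at (199,249), the plug at (279,228) and the tape at (285,272). The narrow bin is on the right, with its pad at (389,234). Next I'll measure positions from the depth.

```bash
cat > h.py <<'E'
import cv2,numpy as np
from workcell import status, viewer, bot
def cloud(n,d):
    c=viewer.get_calibration(n);K=c["intrinsics"]
    v,u=np.mgrid[:420,:560]
    q=cv2.undistortPoints(np.stack([u,v],-1).reshape(-1,1,2).astype(float),K,c["dist_coeffs"]).reshape(420,560,2)
    P=np.dstack([q*d[...,None],d])
    R=cv2.Rodrigues(c["rvec"])[0]
    return (P-c["tvec"])@R
E
python3 - <<'E'
from h import *
z=np.load("top0.npz");p,d=z["p"],z["d"];W=cloud("top",d)
for u,v in[(300,340),(237,253),(199,249),(279,228),(285,261),(225,195),(389,234),(413,280)]:print(u,v,W[v,u].round(3),p[v,u])
im=p.astype(int)
# lid of wide: height ~.137
m=np.zeros((420,560),np.uint8);m[140:245,165:285]=1
lid=(m>0)&(abs(W[...,2]-.137)<.012)
X=W[lid];r=cv2.minAreaRect(X[:,:2].astype(np.float32));print("lid",r,X[:,2].mean(),cv2.boxPoints(r))
m[:]=0;m[235:270,215:260]=1
pad=(m>0)&(W[...,2]>.09)&(im.sum(2)<150)
X=W[pad];r=cv2.minAreaRect(X[:,:2].astype(np.float32));print("pad",r,X.mean(0),len(X))
m[:]=0;m[220:270,380-190:270]=1
big=cv2.resize(p[130:310,150:430,::-1],(800,514),interpolation=cv2.INTER_CUBIC);cv2.imwrite("pics/crop.png",big)
E
```

```text
300 340 [ 0.193 -0.06  -0.002] [139  97  52]
237 253 [0.441 0.115 0.122] [55 49 42]
199 249 [0.454 0.234 0.05 ] [148  88  49]
279 228 [0.519 0.003 0.028] [204 189 176]
285 261 [ 0.422 -0.015  0.013] [81 61 46]
225 195 [0.597 0.149 0.138] [163 165 146]
389 234 [ 0.494 -0.299  0.117] [62 54 45]
413 280 [ 0.369 -0.377  0.063] [187 177 161]
lid ((0.61032634973526, 0.15408363938331604), (0.16093797981739044, 0.2685597836971283), 13.206677436828613) 0.13760375959852406 [[0.5013074  0.26642784]
 [0.56266373 0.00497085]
 [0.7193453  0.04173943]
 [0.65798897 0.30319643]]
pad ((0.4350331127643585, 0.06970138847827911), (0.17067579925060272, 0.05164024233818054), 83.01370239257812) [0.43845863 0.11676975 0.12273787] 282
```

View pics/crop.png

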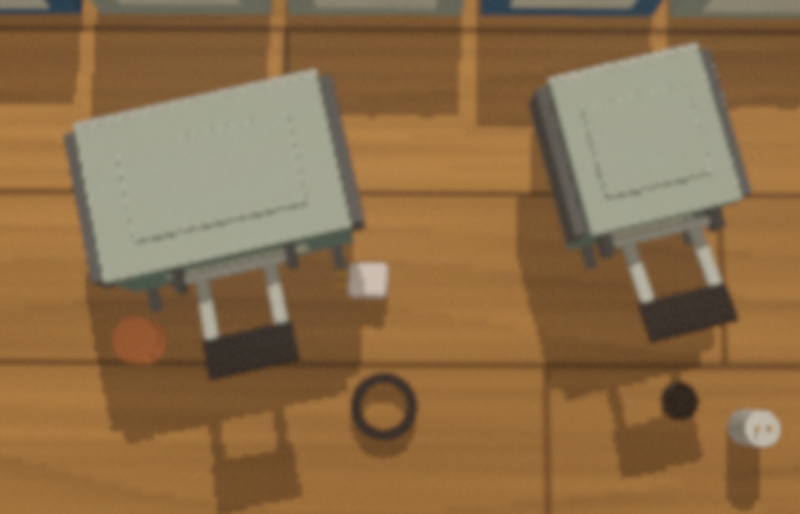

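Request:
step_arm --moves '[{"offset":[0.08,-0.24,0],"twist":0.02},{"offset":[0.16,-0.48,0],"twist":0.04},{"offset":[0.24,-0.73,0],"twist":0.06},{"offset":[0.32,-0.97,0],"twist":0.08},{"offset":[0.32,-0.97,0],"twist":0.08}]' --hand 1

```text
t: 0.52
position: [0.3308, 0.4594, 0.2309]
orientation: [0.001, 0.149, 0.989, -0.002]
ft_force: [-0.1, -0.1, -0.3]
opening: 0.295
```

Request:
step_arm --moves '[{"offset":[0.08,-0.24,0],"twist":0.02},{"offset":[0.16,-0.48,0],"twist":0.04},{"offset":[0.24,-0.73,0],"twist":0.06},{"offset":[0.32,-0.97,0],"twist":0.08},{"offset":[0.32,-0.97,0],"twist":0.08}]'

```text
t: 0.93
position: [0.3683, 0.3433, 0.231]
orientation: [0.0, 0.066, 0.998, -0.002]
ft_force: [-0.7, -1.3, 1.1]
opening: 0.001
```

Request:
step_arm --moves '[{"offset":[0.08,-0.24,0],"twist":0.02},{"offset":[0.16,-0.48,0],"twist":0.04},{"offset":[0.24,-0.73,0],"twist":0.06},{"offset":[0.32,-0.97,0],"twist":0.08},{"offset":[0.32,-0.97,0],"twist":0.08}]'

```text
t: 1.35
position: [0.4061, 0.2275, 0.2312]
orientation: [0.0, -0.017, 1.0, -0.001]
ft_force: [-0.3, -0.9, -0.0]
opening: -0.0
```

Request:
step_arm --moves '[{"offset":[0.08,-0.24,0],"twist":0.02},{"offset":[0.16,-0.48,0],"twist":0.04},{"offset":[0.24,-0.73,0],"twist":0.06},{"offset":[0.32,-0.97,0],"twist":0.09},{"offset":[0.32,-0.97,0],"twist":0.09},{"offset":[0.32,-0.97,0],"twist":0.09}]'

```text
t: 1.85
position: [0.4431, 0.1158, 0.2312]
orientation: [-0.0, -0.113, 0.994, 0.0]
ft_force: [-1.0, 1.2, -0.5]
opening: 0.0
```

```bash
python3 - <<'E'
from h import *
s=status.observe();print(s["position"],s["orientation"],s["qpos"].round(2))
p,d=viewer.grab_frame("wrist"); cv2.imwrite("pics/w1.png",p[:,:,::-1])
p,d=viewer.grab_frame("scene"); cv2.imwrite("pics/s1.png",p[100:300,150:400,::-1].repeat(3,0).repeat(3,1))
E
```

```text
[0.44306693 0.11583091 0.23122018] [-2.90109272e-05 -1.12741890e-01  9.93624307e-01  3.03633997e-05] [-0.45  0.14  0.13  2.06 -0.02  0.94  1.49]
```

View pics/w1.png

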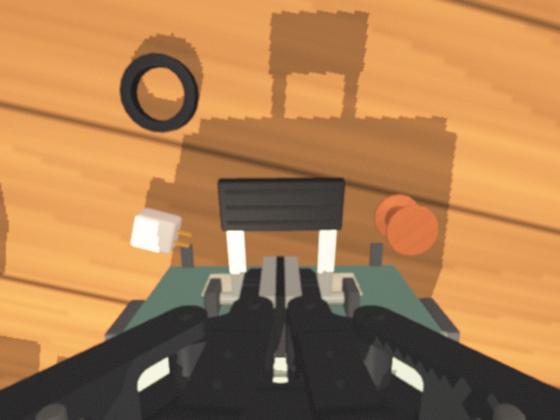

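View pics/s1.png

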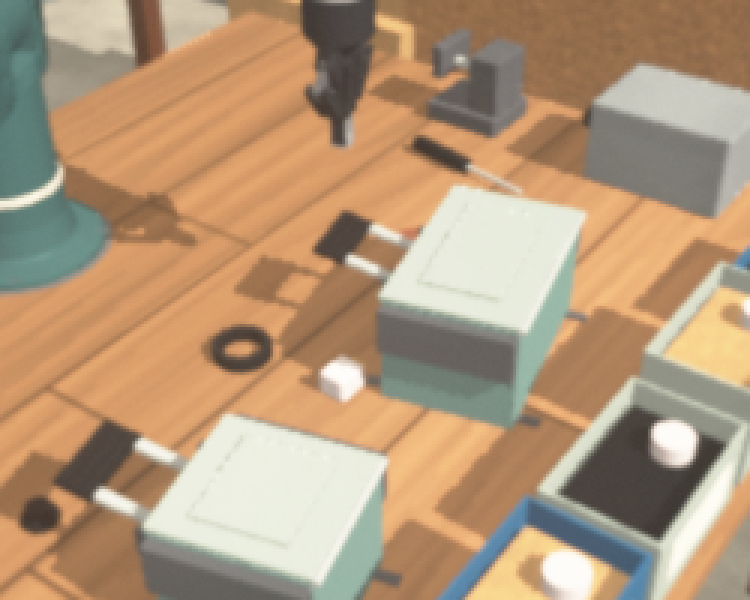

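The wrist view shows the pad centred at about (281,205), square to the jaws, with the spool at (405,225) and the plug at (157,230). I'll compute the pad centre from this view.

```bash
python3 - <<'E'
from h import *
from scipy.spatial.transform import Rotation as Ro
s=status.observe();p,d=viewer.grab_frame("wrist");c=viewer.get_calibration("wrist");K=c["intrinsics"]
w,x,y,z=s["orientation"];R=Ro.from_quat([x,y,z,w]).as_matrix()
def wp(u,v):
    q=cv2.undistortPoints(np.array([[[u,v]]],float),K,c["dist_coeffs"])[0,0]
    P=np.r_[q*d[v,u],d[v,u],1];return R@(c["tool_from_camera"]@P)[:3]+s["position"]
for u,v in[(281,205),(281,182),(281,227),(223,205),(340,205),(413,232),(150,230)]:print(u,v,wp(u,v).round(4))
E
```

```text
281 205 [0.4404 0.1177 0.1175]
281 182 [0.4242 0.1139 0.1192]
281 227 [0.4572 0.1217 0.1138]
223 205 [0.4497 0.0782 0.1173]
340 205 [ 0.4549  0.1837 -0.0011]
413 232 [0.4538 0.244  0.0494]
150 230 [0.3792 0.1024 0.3732]
```

Request:
step_arm --moves '[{"offset":[0,0,-0.2]},{"offset":[0,0,-0.4]},{"offset":[0,0,-0.6]},{"offset":[0,0,-0.75]},{"offset":[0,0,-0.85]},{"offset":[0,0,-0.87]},{"offset":[0,0,-0.87]}]'

```text
schema error: expected keys offset, twist
```

Request:
step_arm --moves '[{"offset":[0,0,-0.02]},{"offset":[0,0,-0.04]},{"offset":[0,0,-0.06]},{"offset":[0,0,-0.08]},{"offset":[0,0,-0.1]},{"offset":[0,0,-0.12]},{"offset":[0,0,-0.12]}]'

```text
schema error: expected keys offset, twist
```

Request:
step_arm --moves '[{"offset":[0,0,-0.2],"twist":0},{"offset":[0,0,-0.4],"twist":0},{"offset":[0,0,-0.6],"twist":0},{"offset":[0,0,-0.75],"twist":0},{"offset":[0,0,-0.85],"twist":0},{"offset":[0,0,-0.87],"twist":0},{"offset":[0,0,-0.87],"twist":0}]'

```text
t: 2.58
position: [0.4419, 0.1176, 0.1262]
orientation: [-0.001, -0.116, 0.993, -0.0]
ft_force: [-0.4, -0.5, 0.1]
opening: -0.003
```

Request:
step_arm --moves '[{"offset":[0,0,-0.02],"twist":0},{"offset":[0,0,-0.04],"twist":0},{"offset":[0,0,-0.06],"twist":0},{"offset":[0,0,-0.08],"twist":0},{"offset":[0,0,-0.1],"twist":0},{"offset":[0,0,-0.12],"twist":0},{"offset":[0,0,-0.12],"twist":0}]'

```text
t: 3.17
position: [0.4422, 0.1166, 0.1127]
orientation: [-0.0, -0.115, 0.993, 0.0]
ft_force: [-2.7, 0.0, 5.4]
opening: 0.002
```

Request:
step_arm --moves '[{"offset":[0,0,-0.02],"twist":0},{"offset":[0,0,-0.04],"twist":0},{"offset":[0,0,-0.06],"twist":0},{"offset":[0,0,-0.08],"twist":0},{"offset":[0,0,-0.1],"twist":0},{"offset":[0,0,-0.12],"twist":0},{"offset":[0,0,-0.14],"twist":0},{"offset":[0,0,-0.16],"twist":0}]'

```text
t: 3.83
position: [0.4417, 0.1164, 0.0935]
orientation: [-0.001, -0.115, 0.993, 0.0]
ft_force: [-4.0, -0.7, 6.0]
opening: -0.002
```

Request:
step_arm --moves '[{"offset":[0,0,-0.02],"twist":0},{"offset":[0,0,-0.04],"twist":0},{"offset":[0,0,-0.06],"twist":0},{"offset":[0,0,-0.08],"twist":0},{"offset":[0,0,-0.09],"twist":0},{"offset":[0,0,-0.1],"twist":0},{"offset":[0,0,-0.1],"twist":0}]'

```text
t: 4.42
position: [0.4428, 0.1167, 0.0812]
orientation: [0.0, -0.115, 0.993, 0.0]
ft_force: [-1.7, -0.0, 2.0]
opening: -0.003
```

Request:
step_arm --moves '[{"offset":[0,0,-0.01],"twist":0},{"offset":[0,0,-0.02],"twist":0},{"offset":[0,0,-0.03],"twist":0},{"offset":[0,0,-0.03],"twist":0}]'

```text
t: 4.75
position: [0.4434, 0.1169, 0.078]
orientation: [0.001, -0.115, 0.993, 0.0]
ft_force: [-2.4, -0.3, 6.1]
opening: 0.0
```

```bash
python3 - <<'E'
from h import *
s=status.observe();print(s["position"],s["ft_force"])
p,d=viewer.grab_frame("scene"); cv2.imwrite("pics/s2.png",p[100:300,150:400,::-1].repeat(3,0).repeat(3,1))
W=cloud("scene",d)
yaw=.2305;C=np.array([.610,.154]);L=(W[...,:2]-C)@np.array([[np.cos(yaw),-np.sin(yaw)],[np.sin(yaw),np.cos(yaw)]])
m=(abs(L[...,1])<.1)&(L[...,0]>-.08)&(L[...,0]<.1)&(W[...,2]>.15)&(W[...,2]<.3)
x=L[m][:,0];z=W[m][:,2];print(len(x),z.max(),x[z.argmax()],"lid angle",np.arctan(-np.polyfit(x,z,1)[0]), np.arctan2(z.max()-.136,.077-x[z.argmax()]))
E
```

```text
[0.44335342 0.11685162 0.07797927] [-2.41522116 -0.33184752  6.06030344]
1233 0.2709858130366902 0.008944496421773513 lid angle 1.075518754812067 1.1038200205823667
```

View pics/s2.png

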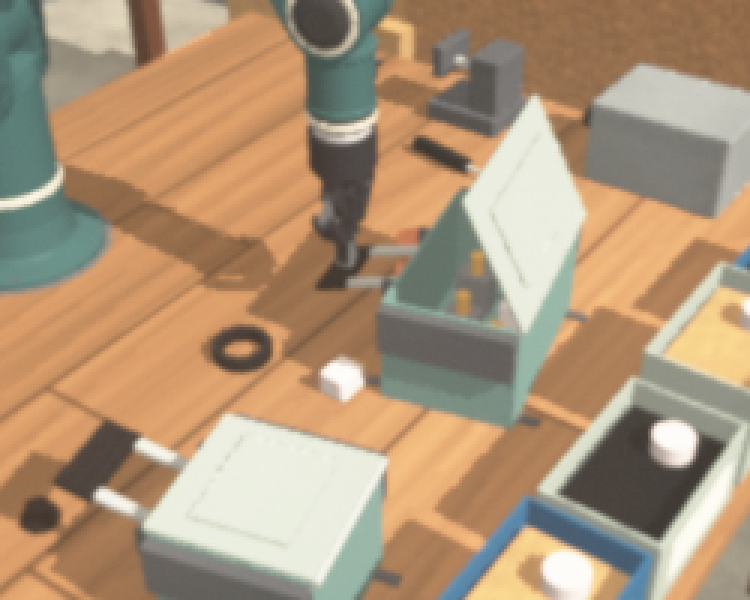

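The lid is open at about 1.08 to 1.10 rad and the stock is visible. I'll press slightly further onto the stop, then hold.

Request:
step_arm --moves '[{"offset":[0,0,-0.01],"twist":0},{"offset":[0,0,-0.02],"twist":0},{"offset":[0,0,-0.02],"twist":0},{"offset":[0,0,-0.02],"twist":0},{"offset":[0,0,-0.02],"twist":0},{"offset":[0,0,-0.02],"twist":0},{"offset":[0,0,-0.02],"twist":0},{"offset":[0,0,-0.02],"twist":0}]'

```text
t: 5.47
position: [0.4436, 0.1169, 0.0773]
orientation: [0.001, -0.115, 0.993, 0.0]
ft_force: [-6.1, -2.7, 26.5]
opening: -0.003
```

Request:
step_arm --moves '[{"offset":[0,0,0],"twist":0},{"offset":[0,0,0],"twist":0},{"offset":[0,0,0],"twist":0},{"offset":[0,0,0],"twist":0},{"offset":[0,0,0],"twist":0},{"offset":[0,0,0],"twist":0},{"offset":[0,0,0],"twist":0},{"offset":[0,0,0],"twist":0}]'

```text
t: 6.13
position: [0.4436, 0.1169, 0.0773]
orientation: [0.001, -0.115, 0.993, 0.0]
ft_force: [-6.9, -2.1, 25.9]
opening: 0.002
```

Request:
step_arm --moves '[{"offset":[0,0,0],"twist":0},{"offset":[0,0,0],"twist":0},{"offset":[0,0,0],"twist":0},{"offset":[0,0,0],"twist":0},{"offset":[0,0,0],"twist":0},{"offset":[0,0,0],"twist":0},{"offset":[0,0,0],"twist":0},{"offset":[0,0,0],"twist":0}]'

```text
t: 6.8
position: [0.4436, 0.1169, 0.0773]
orientation: [0.001, -0.115, 0.993, 0.0]
ft_force: [-6.2, -2.1, 26.5]
opening: 0.001
```

Request:
step_arm --moves '[{"offset":[0,0,0],"twist":0},{"offset":[0,0,0],"twist":0},{"offset":[0,0,0],"twist":0},{"offset":[0,0,0],"twist":0},{"offset":[0,0,0],"twist":0},{"offset":[0,0,0],"twist":0},{"offset":[0,0,0],"twist":0},{"offset":[0,0,0],"twist":0}]'

```text
t: 7.47
position: [0.4435, 0.1169, 0.0773]
orientation: [0.001, -0.115, 0.993, 0.0]
ft_force: [-6.1, -0.9, 25.7]
opening: -0.001
```

Request:
step_arm --moves '[{"offset":[0,0,0],"twist":0},{"offset":[0,0,0],"twist":0},{"offset":[0,0,0],"twist":0},{"offset":[0,0,0],"twist":0},{"offset":[0,0,0],"twist":0},{"offset":[0,0,0],"twist":0},{"offset":[0,0,0],"twist":0},{"offset":[0,0,0],"twist":0}]'

```text
t: 8.13
position: [0.4436, 0.1169, 0.0773]
orientation: [0.001, -0.115, 0.993, 0.0]
ft_force: [-7.3, -1.8, 25.9]
opening: -0.002
```

Request:
step_arm --moves '[{"offset":[0,0,0],"twist":0},{"offset":[0,0,0],"twist":0},{"offset":[0,0,0],"twist":0},{"offset":[0,0,0],"twist":0},{"offset":[0,0,0],"twist":0},{"offset":[0,0,0],"twist":0},{"offset":[0,0,0],"twist":0},{"offset":[0,0,0],"twist":0}]'

```text
t: 8.8
position: [0.4436, 0.1169, 0.0773]
orientation: [0.001, -0.115, 0.993, 0.0]
ft_force: [-6.4, -1.5, 26.3]
opening: -0.005
```

```bash
python3 - <<'E'
from h import *
s=status.observe();print(s["t"],s["position"],s["ft_force"])
p,d=viewer.grab_frame("scene")
W=cloud("scene",d)
yaw=.2305;C=np.array([.610,.154]);L=(W[...,:2]-C)@np.array([[np.cos(yaw),-np.sin(yaw)],[np.sin(yaw),np.cos(yaw)]])
m=(abs(L[...,1])<.1)&(L[...,0]>-.08)&(L[...,0]<.1)&(W[...,2]>.15)&(W[...,2]<.3)
x=L[m][:,0];z=W[m][:,2];print(len(x),z.max(),x[z.argmax()],"lid angle",np.arctan(-np.polyfit(x,z,1)[0]), np.arctan2(z.max()-.136,.077-x[z.argmax()]))
E
```

```text
8.8 [0.44358378 0.1169088  0.07731597] [-6.36474496 -1.52260982 26.34592306]
1231 0.2713440267276051 0.010375923859761148 lid angle 1.0800891038825307 1.1133620949365703
```

Pressed against the stop at 26 N for 3.3 s. Now I'll ease it back up at about 20 mm/s.

Request:
step_arm --moves '[{"offset":[0,0,0.015],"twist":0},{"offset":[0,0,0.03],"twist":0},{"offset":[0,0,0.045],"twist":0},{"offset":[0,0,0.06],"twist":0},{"offset":[0,0,0.075],"twist":0},{"offset":[0,0,0.09],"twist":0},{"offset":[0,0,0.105],"twist":0},{"offset":[0,0,0.12],"twist":0}]'

```text
t: 9.52
position: [0.442, 0.1164, 0.0896]
orientation: [-0.001, -0.115, 0.993, -0.0]
ft_force: [-2.7, -0.4, 3.4]
opening: 0.002
```

Request:
step_arm --moves '[{"offset":[0,0,0.015],"twist":0},{"offset":[0,0,0.03],"twist":0},{"offset":[0,0,0.045],"twist":0},{"offset":[0,0,0.06],"twist":0},{"offset":[0,0,0.075],"twist":0},{"offset":[0,0,0.09],"twist":0},{"offset":[0,0,0.105],"twist":0},{"offset":[0,0,0.12],"twist":0}]'

```text
t: 10.18
position: [0.443, 0.1166, 0.1044]
orientation: [0.0, -0.115, 0.993, 0.0]
ft_force: [-2.2, -0.4, 4.5]
opening: 0.001
```

Request:
step_arm --moves '[{"offset":[0,0,0.015],"twist":0},{"offset":[0,0,0.03],"twist":0},{"offset":[0,0,0.045],"twist":0},{"offset":[0,0,0.06],"twist":0},{"offset":[0,0,0.075],"twist":0},{"offset":[0,0,0.09],"twist":0},{"offset":[0,0,0.105],"twist":0},{"offset":[0,0,0.12],"twist":0}]'

```text
t: 10.85
position: [0.4435, 0.1169, 0.119]
orientation: [0.001, -0.115, 0.993, 0.0]
ft_force: [0.4, -0.2, 1.6]
opening: -0.003
```

Request:
step_arm --moves '[{"offset":[0,0,0.015],"twist":0},{"offset":[0,0,0.03],"twist":0},{"offset":[0,0,0.045],"twist":0},{"offset":[0,0,0.06],"twist":0},{"offset":[0,0,0.075],"twist":0},{"offset":[0,0,0.09],"twist":0},{"offset":[0,0,0.105],"twist":0},{"offset":[0,0,0.12],"twist":0}]'

```text
t: 11.52
position: [0.4426, 0.1166, 0.133]
orientation: [-0.0, -0.115, 0.993, 0.0]
ft_force: [1.0, -0.9, 0.6]
opening: 0.001
```

Contact has ended. I'll retreat straight up and check.

Request:
step_arm --moves '[{"offset":[0,0,0.1],"twist":0},{"offset":[0,0,0.3],"twist":0},{"offset":[0,0,0.5],"twist":0},{"offset":[0,0,0.7],"twist":0},{"offset":[0,0,0.85],"twist":0},{"offset":[0,0,0.9],"twist":0},{"offset":[0,0,0.9],"twist":0},{"offset":[0,0,0.9],"twist":0}]'

```text
t: 12.18
position: [0.4423, 0.1165, 0.2403]
orientation: [-0.0, -0.115, 0.993, -0.0]
ft_force: [-0.3, -0.5, -0.6]
opening: 0.002
```

```bash
python3 - <<'E'
from h import *
s=status.observe();print(s["t"],s["position"],s["ft_force"])
p,d=viewer.grab_frame("scene"); cv2.imwrite("pics/s3.png",p[100:300,150:400,::-1].repeat(3,0).repeat(3,1))
W=cloud("scene",d);W0=cloud("scene",np.load("scene0.npz")["d"])
yaw=.2305;C=np.array([.610,.154])
for w in(W0,W):
    L=(w[...,:2]-C)@np.array([[np.cos(yaw),-np.sin(yaw)],[np.sin(yaw),np.cos(yaw)]])
    m=(abs(L[...,1])<.1)&(abs(L[...,0])<.065)&(w[...,2]>.12)&(w[...,2]<.3)
    print(m.sum(),np.polyfit(L[m][:,0],w[m][:,2],1),w[m][:,2].max())
p,d=viewer.grab_frame("top");cv2.imwrite("pics/t3.png",p[:,:,::-1])
E
```

```text
12.1833 [0.44227204 0.11646906 0.24031476] [-0.31180881 -0.45910929 -0.6275147 ]
1375 [-0.00621915  0.13858548] 0.14594276681925708
1388 [-0.00609693  0.1386367 ] 0.14419768690876178
```

View pics/s3.png

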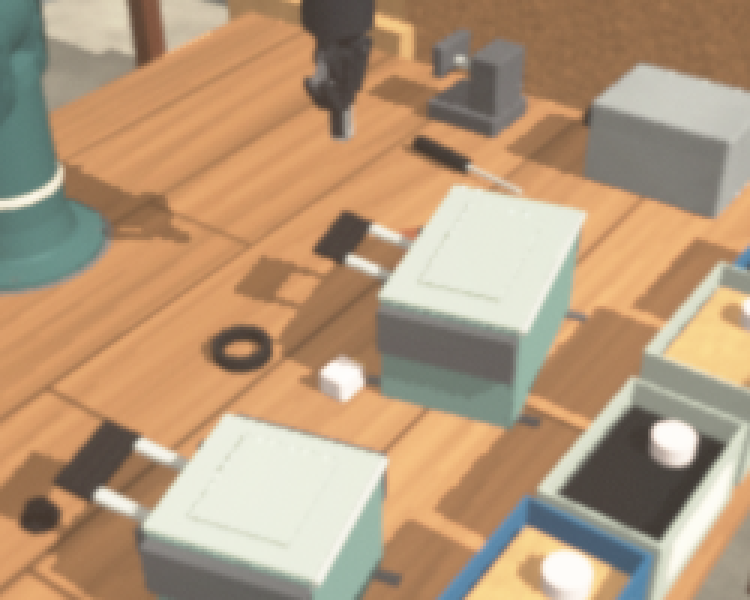

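View pics/t3.png

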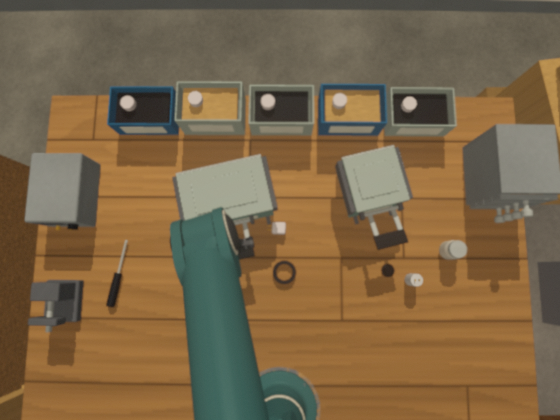

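Both lids are shut, matching the starting depth. The plug (279,228), tape (285,272) and dial (388,270) have not moved, and the hand is clear. I'm handing it in.

```bash
python3 -c "
from workcell import bot
print(bot.finish_job())"
```

```text
the job is handed in; nothing more can be done
None
```

I opened the wide bin by its lever, held it open, closed it gently, and handed the job in at about 12 s. `finish_job` gives no verdict, so the checks below are my own.

- **Opening:** I pressed the lever down with the closed fingertips. The lid measured about 1.08–1.11 rad in the depth image, and I held the lever on its stop at about 26 N for over 3.3 s.
- **Closing:** I eased the lever up at about 20 mm/s, which I estimate at 0.6 rad/s at the lid, against the 3 rad/s slam limit. I had no direct reading of lid speed.
- **Final state:** The wide lid's plane matched its starting depth, and the narrow bin looked shut and undisturbed. The hand was about 120 mm above the pad with about 0.8 N on the wrist sensor, which is its noise level.
- **Bystanders:** Those I could see looked unmoved. In the last top view the arm hid the spool and the scene view showed only a sliver of it, so its position was not re-measured. The hand moved only vertically next to it.

One move call was refused because I left out the twist value; nothing moved, and I sent it again.

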